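Strip a pellet press die for cleaning

TASK

The steel pellet die stands assembled on the bench; strip it for cleaning from the top down, one part at a time, letting go of each before you take the next. Stand the plunger face down in the bore of the white plastic stand, lay the guide collar in the low porcelain dish with its narrow end down as it came out, lower the sleeve over the rod of the drying post until it rests on the foot, and last set the base flat in the middle of the cork pad. Leave every part upright and well centred in its place.

Things in the scene. Friction and masses are not known exactly. Their poses are not given: they have to be found in the camera images.
- die_plunger: Loose steel plunger, top of the die, 0.2 kg: knurled head 30 mm dia, 24 mm tall (z 50 to 74), over a shaft 21.6 mm dia, 50 mm long. Origin: centre of the shaft's lower face; z up. Assembled: origin 34 mm above the bench, head resting on the collar, the shaft loose (1.7 mm clear all round) in the bores below: lift it straight up over 50 mm.
- die_collar: Loose steel guide collar, a stepped ring under the plunger's head, 0.11 kg, 20 mm tall: upper part 43 mm dia (z 6 to 20), lower spigot 31 mm dia (z 0 to 6), bore 25 mm. Origin: centre of the spigot's lower face; z up. Assembled: origin 64 mm above the bench, spigot 6 mm deep in the sleeve's top (2 mm clear), wide part resting on the sleeve.
- die_sleeve: Loose steel sleeve (die body), thick tube 55 mm dia, 50 mm tall, bore 25 mm (35 mm in the top 7 mm), 0.52 kg. Origin: centre of its lower face; z up. Assembled: it stands on the base's flange, origin 20 mm above the bench, loosely located by the base's 8 mm tall spigot.
- die_base: Loose steel base of the die, 0.48 kg: round flange 68 mm dia, 20 mm tall; central spigot on top 22 mm dia, 8 mm tall. Origin: centre of its underside; z up. A small brass hose barb sticks out 14 mm from its side along its +x, 10 mm above the underside (fingers closing within 45 degrees of its y are clear of it). It stands on the bench (z = 0) under the whole die, 108 mm tall.
- plunger_stand: Fixed white plastic round stand, foot 76 mm dia, 66 mm dia above, 42 mm tall, with a blind upright bore 38 mm dia, 42 mm at the mouth, its floor 6 mm above the bench. Origin: centre of the underside; z up. The plunger stands in it on its shaft's lower face (plunger origin 6 mm above this origin).
- dish: Fixed low round white porcelain dish, 75 mm outer diameter, rim 9 mm high, walls 3 mm, flat inner floor about 60 mm diameter, 3 mm above the bench. Origin: centre of the underside. The collar goes in the middle, spigot down (collar origin 3 mm above this origin).
- drying_post: Fixed drying post: grey round foot 85 mm dia, 8 mm thick, with three 2 mm rubber studs; in its centre an upright steel rod 9 mm dia with a round tip, top 48 mm above the bench. Origin: centre of the underside; z up. The sleeve goes over the rod and rests on the studs (sleeve origin 10 mm above this origin).
- cork_pad: Fixed round cork pad, 110 mm diameter, 10 mm thick, flat. Origin: centre of the underside. The die's base goes flat on its middle (base origin 10 mm above this origin).
Mind the look-alikes: they are no part of the job. Leave any green or turquoise look-alike of the die_base alone.

How it is judged:
On the way, in this order (a step that is already met when the one before it is completed fails the run):
1. the plunger stands in the white stand, let go (horizontal distance between die_plunger and plunger_stand below 0.012 m and z of die_plunger in the frame of plunger_stand between 0.002 and 0.01 m and angle between die_plunger's own z axis and vertical below 0.15 rad and linear speed of die_plunger below 0.03 m/s and contact force between the fingers and die_plunger below 0.2 N), for 0.2 s.
2. then the guide collar lies in the dish, let go (horizontal distance between die_collar and dish below 0.015 m and z of die_collar in the frame of dish between -0.001 and 0.007 m and angle between die_collar's own z axis and vertical below 0.15 rad and linear speed of die_collar below 0.03 m/s and contact force between the fingers and die_collar below 0.2 N), for 0.2 s.
3. then the sleeve rests on the drying post, let go (horizontal distance between die_sleeve and drying_post below 0.012 m and z of die_sleeve in the frame of drying_post between 0.006 and 0.014 m and angle between die_sleeve's own z axis and vertical below 0.15 rad and linear speed of die_sleeve below 0.03 m/s and contact force between the fingers and die_sleeve below 0.2 N), for 0.2 s.
4. last the base lies on the cork pad, let go (horizontal distance between die_base and cork_pad below 0.015 m and z of die_base in the frame of cork_pad between 0.006 and 0.014 m and angle between die_base's own z axis and vertical below 0.15 rad and linear speed of die_base below 0.03 m/s and contact force between the fingers and die_base below 0.2 N), for 0.2 s.
At the end, for the whole second after the job is handed in: Plunger on the floor of the stand's bore (axes within 12 mm), collar spigot down in the dish (15 mm), sleeve over the rod on the post's foot (12 mm), base on the cork pad (15 mm from its middle); each seated within 4 mm in height, upright within 0.15 rad, released, at rest (all of step 1 and all of step 2 and all of step 3 and all of step 4); the robot touches nothing.
It also fails if it takes over 109 s, if anything falls off the work surface, if the arm or the gripper's body presses on something with over 40 N, if the wrist force passes 120 N, or if a joint passes its speed limit or range.

ROBOT

A 6-joint arm with a two-finger parallel gripper is mounted at the origin on a cart in front of the work surface, level with it; the furniture and walls round the work are solid. World frame = base frame: x ahead of the robot, y to its left, z up, the work surface at z = 0. Lengths are in m, angles in rad, forces in N, time in s.
With the tool pointing down it reaches from about 0.4 to 0.825 m from the base axis. Payload 7 kg.
Tool frame: the origin (TCP) lies midway between the tips of the shut fingers; the grasp point (between the pads) lies 19 mm behind it (bot.grasp_offset is the distance from the TCP to the grasp point, in m); z points along the fingers, y is the line along which they close (so a half turn about z gives the same grasp; the last joint's range is limited). The gripper opens to 85 mm and grips with 20 to 120 N. Pads are 22 mm wide; open, the fingers measure 114 mm over their backs; the gripper's body (76 mm by 85 mm) begins 54 mm behind the grasp point. The pads swing forward as they close: fully open they stand 13 mm farther back than shut.
Start: joints at [1.497, 0.359, 0.012, 0, -1.224, -0.288], TCP at [0.239, 0.631, 0.231] pointing down, gripper open.
Joint ranges: [-3.07, 3.07], [-1.43, 2.12], [-1.02, 1.25], [-3.03, 1.67], [-3.05, -0], [-3.03, 3.03]. Speed limits (rad/s): [2.39, 2.39, 3.01, 3.14, 3.14, 3.14].

INTERFACE

Orientations are given as a unit quaternion [x, y, z, w].
In Python, from plant import bot gives the robot as it stands. Calls block until the motion is done:
- bot.goto(position, orientation): joint-space move of the TCP to a pose.
- bot.line_to(position, frame=None, rate=0.15): straight line of the TCP; frame=None keeps the orientation; rate is the mean speed in m/s.
- bot.move_j(angles): joint-space move.
- bot.command_gripper(opening, newtons=None): finger opening in m; newtons is the grip in N (None keeps the last); returns when the fingers have stopped.
- bot.sleep(seconds).
- bot.inverse_kinematics(position, orientation): joint angles nearest the present ones, or None.
- bot.capture(name): name is "side" or "top" or "wrist"; returns a dict with "img" (420x560x3 uint8, red, green, blue), "z_map" (420x560 float32, m along the optical axis (not along the pixel's ray), 0 where there is no reading), "K" (3x3 intrinsics, pixels), "view" (4x4, takes a point from world to camera coordinates). Camera axes: x right, y down, z forward; pixel columns grow to the right and rows downward; lengths in m; the calibration is good to about 2 mm. A picture is of the moment at which its call begins.
A pose or a line that the arm cannot do raises bot.Unreachable and nothing moves.
- bot.hand_in(): hands the job in; it is judged then, once.
Readings, each from a call of its own:
- bot.read_time_s(): time.
- bot.read_joint_pos(): joint angles.
- bot.read_qd(): joint speeds.
- bot.read_joint_efforts(): joint torques, N m.
- bot.read_ee_pos(): TCP position.
- bot.read_tcp_rot(): TCP orientation.
- bot.read_force(): force on the tool from outside, world axes, zero at the start.
- bot.read_ft_torque(): the same for the moment, N m.
- bot.read_width(): finger opening in m.
- bot.read_gripper_force(): force on a finger pad.
Only numpy, scipy, OpenCV 4.12 (cv2) and the standard library are available. Lean on these libraries where they do the work, as an engineer would, in place of code of your own. Each camera call takes 0.05 s, during which the arm holds its last target. There are 200 camera calls.

## Working session

There is one attempt and no reset: what is moved stays moved. The work goes in short steps, each a Python script; the robot and the scene stay as the last script left them, time stands still between calls to the robot, and variables do not carry over. Pictures are saved under pics/ and viewed, at most 14 in all, crops included, and the job is handed in when it is done.

```bash
ls; mkdir -p pics; python3 - <<'E'
from plant import bot
import cv2,numpy as np
for n in ("top","side"):
    c=bot.capture(n); np.savez(f"{n}0.npz",**c); cv2.imwrite(f"pics/{n}0.png",c["img"][:,:,::-1])
    print(n,c["K"].round(1).tolist(),np.linalg.inv(c["view"]).round(3).tolist())
print(bot.read_time_s(),bot.read_tcp_rot(),bot.grasp_offset)
E
```

```text
pics
top [[538.3, 0.0, 292.8], [0.0, 538.3, 206.5], [0.0, 0.0, 1.0]] [[0.006, -0.988, 0.153, 0.303], [-1.0, -0.002, 0.024, 0.018], [-0.023, -0.153, -0.988, 1.248], [0.0, 0.0, 0.0, 1.0]]
side [[411.3, 0.0, 289.1], [0.0, 411.3, 211.3], [0.0, 0.0, 1.0]] [[-0.998, -0.041, 0.049, 0.472], [-0.063, 0.52, -0.852, 0.763], [0.01, -0.853, -0.522, 0.502], [0.0, 0.0, 0.0, 1.0]]
0.1 [ 9.83670950e-01 -1.79974811e-01 -5.43038458e-05  7.25314213e-04] 0.0187
```

View pics/top0.png

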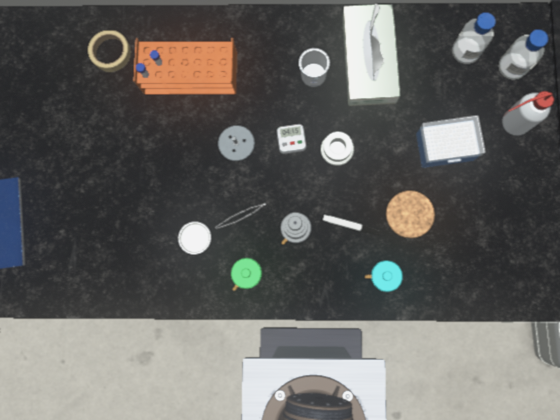

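View pics/side0.png

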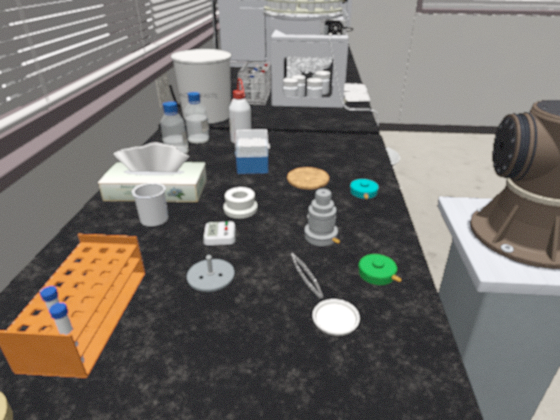

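The top view shows the die at (296,228) with its barb tip at about (284,241), the stand at (337,148), the post at (236,143), the dish at (194,238) and the cork pad at (410,214). The side view shows the die at (322,215), the stand at (240,200), the post at (210,272), the dish at (336,317) and the cork pad at (308,178).

Candidates for die_base: green (246,273), turquoise (387,276), and the grey one under the assembled stack at (296,228). The grey steel one fits; the other two are look-alikes.

For the stand, the low white ring at (337,148) fits. The grey beaker at (314,67) doesn't.

```bash
cat > h.py <<'E'
import numpy as np,cv2
from scipy.spatial.transform import Rotation as R
def ray(c,uv):
    T=np.linalg.inv(c["view"]); d=T[:3,:3]@np.linalg.inv(c["K"])@[uv[0],uv[1],1.]
    return T[:3,3],d/np.linalg.norm(d)
def on_plane(c,uv,z):
    o,d=ray(c,uv); return o+d*(z-o[2])/d[2]
def tri(c1,u1,c2,u2):
    (o1,d1),(o2,d2)=ray(c1,u1),ray(c2,u2)
    s=np.linalg.lstsq(np.c_[d1,-d2],o2-o1,rcond=None)[0]
    p,q=o1+s[0]*d1,o2+s[1]*d2
    return (p+q)/2,np.linalg.norm(p-q)
def cloud(c):
    v,u=np.mgrid[:420,:560]; z=c["z_map"]
    P=np.stack([(u-c["K"][0,2])*z/c["K"][0,0],(v-c["K"][1,2])*z/c["K"][1,1],z,np.ones_like(z)],-1)
    W=(P@np.linalg.inv(c["view"]).T)[...,:3]; W[z==0]=np.nan; return W
E
python3 - <<'E'
from h import *
t=dict(np.load("top0.npz"));s=dict(np.load("side0.npz"))
W=cloud(t);S=cloud(s)
pts=dict(die=((296,224),(323,194)),stand=((337,148),(240,196)),post=((236,140),(209,259)),dish=((194,238),(336,316)),cork=((410,214),(308,178)))
for k,(a,b) in pts.items():
    p,e=tri(t,a,s,b); print(k,p.round(4),"gap",e.round(4),"zmap top",W[a[1],a[0]].round(4),"side",S[b[1],b[0]].round(4))
print("bench z", np.nanmedian(W[170:200,150:200,2]),np.nanmedian(S[280:300,250:280,2]))
a=cv2.resize(t["img"][185:300,175:345],None,fx=4.5,fy=4.5,interpolation=cv2.INTER_CUBIC)
cv2.imwrite("pics/crop1.png",a[:,:,::-1])
E
```

```text
die [0.444  0.038  0.1015] gap 0.0034 zmap top [0.4417 0.0381 0.1064] side [0.4461 0.0495 0.1081]
stand [ 0.6299 -0.0546  0.0363] gap 0.0048 zmap top [ 0.6347 -0.0563  0.009 ] side [ 0.636  -0.0738  0.0259]
post [0.6485 0.1802 0.036 ] gap 0.0032 zmap top [0.6482 0.1807 0.0308] side [0.6478 0.1875 0.0422]
dish [0.4208 0.2763 0.0078] gap 0.001 zmap top [4.21e-01 2.78e-01 3.00e-04] side [0.4209 0.2722 0.0037]
cork [ 0.4785 -0.2248  0.0036] gap 0.0004 zmap top [ 0.4774 -0.2235  0.0101] side [ 0.4786 -0.2165  0.0078]
bench z 5.8170540830904116e-05 -0.0004675012217666974
```

View pics/crop1.png

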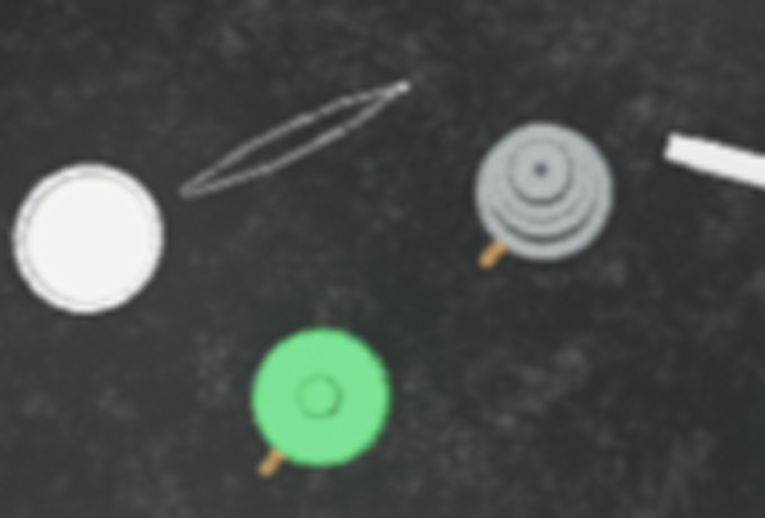

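The crop confirms the grey die with its top at about (540,170). Its brass barb points lower-left, tip at (485,260). The green part at (320,398) is the look-alike. Next I'll get accurate centres from masks in both views, plus a wrist look above the die.

```bash
cat >> h.py <<'E'
def quat(az):
    y=np.array([np.cos(az),np.sin(az),0]); z=np.array([0,0,-1.]); x=np.cross(y,z)
    return R.from_matrix(np.c_[x,y,z]).as_quat()
def blob(mask,near,rad=45):
    """ellipse of the contour whose centre is nearest 'near'"""
    cs,_=cv2.findContours(mask.astype(np.uint8),cv2.RETR_EXTERNAL,cv2.CHAIN_APPROX_NONE)
    es=[cv2.fitEllipse(cv2.convexHull(c)) for c in cs if len(c)>25 and cv2.contourArea(c)>60]
    return min(es,key=lambda e:np.hypot(e[0][0]-near[0],e[0][1]-near[1]))
E
cat > m.py <<'E'
from h import *
from plant import bot
t=dict(np.load("top0.npz"));s=dict(np.load("side0.npz"))
def masks(c):
    h=cv2.cvtColor(c["img"],cv2.COLOR_RGB2HSV).astype(int); H,S,V=h[...,0],h[...,1],h[...,2]
    return dict(white=(V>170)&(S<40),cork=(H>5)&(H<25)&(S>60)&(V>100),grey=(V>95)&(S<45))
mt,ms=masks(t),masks(s)
for k,m,a,b,z in (("stand","white",(337,148),(240,200),.042),("post","grey",(236,143),(210,274),.008),("dish","white",(194,238),(336,317),.009),("cork","cork",(410,214),(308,178),.01)):
    e,f=blob(mt[m],a),blob(ms[m],b); p,g=tri(t,e[0],s,f[0])
    print(k,np.round(e[0]+e[1],1),np.round(f[0]+f[1],1),"plane",on_plane(t,e[0],z).round(4),on_plane(s,f[0],z).round(4),"tri",p.round(4),g.round(4))
e=on_plane(t,(296,222.5),.108); print("die top",e)
az=np.radians(47); Q=[quat(az),quat(az+np.pi)]
def r(q):
    j=bot.inverse_kinematics([.443,.038,.25],q); return j
for q in Q: print(r(q))
q=min((q for q in Q if r(q) is not None),key=lambda q:abs(r(q)[5]))
bot.goto([.443,.038,.25],q)
c=bot.capture("wrist"); np.savez("w0.npz",**c); cv2.imwrite("pics/w0.png",c["img"][:,:,::-1])
print(bot.read_time_s(),bot.read_ee_pos(),bot.read_joint_pos(),np.linalg.inv(c["view"]).round(3).tolist(),c["K"][0])
E
python3 m.py
```

```text
stand [336.9 147.9  32.1  32.9] [239.5 201.   29.3  34.8] plane [ 0.6261 -0.0541  0.042 ] [ 0.6277 -0.023   0.042 ] tri [ 0.6327 -0.0552  0.0228] 0.0029
post [235.9 142.5  35.2  36.4] [209.8 273.1  36.   47.6] plane [0.6485 0.1839 0.008 ] [0.6498 0.1859 0.008 ] tri [0.6496 0.1842 0.0064] 0.0014
dish [194.1 237.5  31.6  32.4] [335.7 316.3  35.   47.1] plane [0.4214 0.276  0.009 ] [0.4219 0.278  0.009 ] tri [0.4217 0.2764 0.0073] 0.0001
cork [409.9 213.7  47.5  48.9] [307.7 177.4  23.   42.8] plane [ 0.478  -0.2234  0.01  ] [ 0.4794 -0.2157  0.01  ] tri [ 0.479  -0.2243  0.0056] 0.0008
die top [0.44473416 0.03805462 0.108     ]
[ 0.53158342 -0.0458435  -0.43633935  0.         -1.18030048 -2.85287133]
[ 0.53158342 -0.0458435  -0.43633935  0.         -1.18030048  0.28872133]
2.3917 [0.44324152 0.0386625  0.24991399] [ 5.32700730e-01 -4.51095083e-02 -4.35852865e-01  6.14281355e-08
 -1.18023370e+00  2.88587433e-01] [[-0.682, -0.697, -0.221, 0.499], [-0.731, 0.651, 0.205, -0.013], [0.001, 0.302, -0.953, 0.393], [0.0, 0.0, 0.0, 1.0]] [319.01753702   0.         276.89133186]
```

View pics/w0.png

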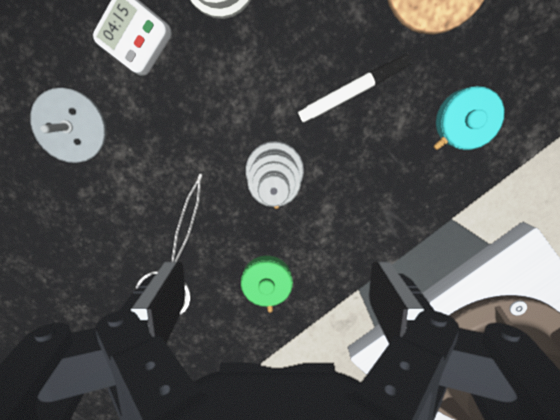

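The wrist view shows the plunger head's top at about (274,191) with its axis dimple. The barb, at (277,207), points square to the closing line. The stand mouth still needs an exact measurement, so I'll look at it with the wrist camera and cross-check against the top rays.

```bash
python3 - <<'E'
from h import *
from plant import bot
t=dict(np.load("top0.npz"));w=dict(np.load("w0.npz"));s=dict(np.load("side0.npz"))
def rim(c,near,lo,hi,rad):
    W=cloud(c); m=(np.hypot(W[...,0]-near[0],W[...,1]-near[1])<rad)&(W[...,2]>lo)&(W[...,2]<hi)
    p=W[m]; (x,y),r=cv2.minEnclosingCircle(p[:,:2].astype(np.float32)); return np.round([x,y,r,np.median(p[:,2]),m.sum()],4)
print("die wrist/top", on_plane(w,(274,190.5),.108), tri(w,(274,190.5),t,(295.3,222.3)))
for n,c in (("w",w),("t",t)):
    print(n,"head",rim(c,(.444,.038),.104,.113,.03),"collar",rim(c,(.444,.038),.078,.09,.03),"sleeve",rim(c,(.444,.038),.065,.075,.04),"flange",rim(c,(.444,.038),.017,.023,.045))
bot.goto([.63,-.055,.25],bot.read_tcp_rot())
c=bot.capture("wrist"); np.savez("w1.npz",**c)
for n,q in (("w1",c),("t",t)): print(n,"stand rim",rim(q,(.63,-.055),.036,.047,.045))
c2=bot.capture("top"); np.savez("t1.npz",**c2)
im=np.hstack([c["img"][60:320,100:450],cv2.resize(t["img"][120:180,300:380],(347,260),interpolation=cv2.INTER_CUBIC)])
cv2.imwrite("pics/w1.png",im[:,:,::-1]);print(bot.read_time_s())
E
```

```text
die wrist/top [0.44450694 0.04104242 0.108     ] (array([0.44495961, 0.03992008, 0.1115496 ]), np.float64(0.000999096382322265))
w head [4.452e-01 4.140e-02 1.500e-02 1.080e-01 7.660e+02] collar [4.453e-01 4.170e-02 2.200e-02 8.400e-02 5.580e+02] sleeve [4.453e-01 4.150e-02 2.760e-02 7.000e-02 6.490e+02] flange [4.46e-01 4.08e-02 3.40e-02 2.00e-02 5.02e+02]
t head [4.446e-01 4.140e-02 1.520e-02 1.079e-01 1.480e+02] collar [4.449e-01 4.180e-02 2.200e-02 8.370e-02 1.410e+02] sleeve [4.449e-01 4.160e-02 2.760e-02 6.990e-02 1.620e+02] flange [4.446e-01 4.140e-02 3.410e-02 1.980e-02 1.320e+02]
w1 stand rim [ 6.330e-01 -5.520e-02  3.300e-02  4.200e-02  1.824e+03]
t stand rim [ 6.322e-01 -5.480e-02  3.360e-02  4.160e-02  4.220e+02]
3.3417
```

View pics/w1.png

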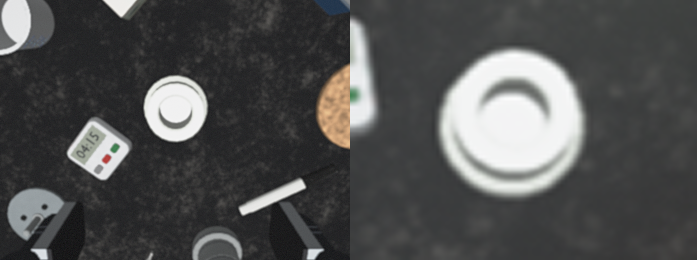

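The picture shows the stand with its mouth at (176,97) in the left half, and the bore floor visible through it. Rim fits from the wrist and top views agree within 1 mm, with radius 33 mm and height 42 mm, and the die tiers agree to the same level. Now the plunger.

```bash
cat >> h.py <<'E'
def rim(c,near,lo,hi,rad):
    W=cloud(c); m=(np.hypot(W[...,0]-near[0],W[...,1]-near[1])<rad)&(W[...,2]>lo)&(W[...,2]<hi)
    p=W[m]; (x,y),r=cv2.minEnclosingCircle(p[:,:2].astype(np.float32)); return np.round([x,y,r,np.median(p[:,2]),m.sum()],4)
AZ=np.radians(47)+np.pi
E
python3 - <<'E'
from h import *
from plant import bot
t=dict(np.load("top0.npz"))
print("post",rim(t,(.649,.1845),.005,.012,.06),"rod",rim(t,(.649,.1845),.02,.055,.03),"dish",rim(t,(.4216,.2765),.005,.012,.05),"cork",rim(t,(.479,-.223),.006,.014,.07))
q=quat(AZ); D=[.445,.0415]
bot.command_gripper(.055,40)
bot.goto([*D,.16],q); bot.line_to([*D,.086],rate=.1)
c=bot.capture("wrist"); 
bot.command_gripper(0,40); print("w",bot.read_width(),bot.read_gripper_force(),bot.read_ee_pos(),bot.read_force())
c2=bot.capture("wrist"); cv2.imwrite("pics/w2.png",np.hstack([cv2.resize(k["img"][150:420],(400,193)) for k in (c,c2)])[:,:,::-1])
bot.line_to([*D,.17],rate=.1); print("w",bot.read_width(),bot.read_force(),bot.read_time_s())
c=bot.capture("side"); cv2.imwrite("pics/s2.png",cv2.resize(c["img"][110:330,220:440],(660,600))[:,:,::-1])
w=bot.capture("wrist");t=bot.capture("top")
for x in (w,t): print("collar",rim(x,D,.078,.09,.03))
E
```

```text
post [6.478e-01 1.831e-01 5.900e-02 8.200e-03 8.370e+02] rod [6.471e-01 1.843e-01 3.900e-03 4.400e-02 2.300e+01] dish [4.204e-01 2.755e-01 4.830e-02 7.000e-03 3.330e+02] cork [ 4.782e-01 -2.246e-01  6.540e-02  1.000e-02  1.572e+03]
w 0.028261606968404625 39.05738020142053 [0.44520753 0.04152419 0.08671261] [-1.49492224 -1.84802057  5.18860747]
w 0.02864706940657878 [-0.00854233 -0.16219883 -1.65943363] 6.9833
collar [4.453e-01 4.170e-02 2.200e-02 8.390e-02 1.353e+03]
collar [4.293e-01 3.850e-02 1.330e-02 8.350e-02 2.200e+01]
```

View pics/s2.png

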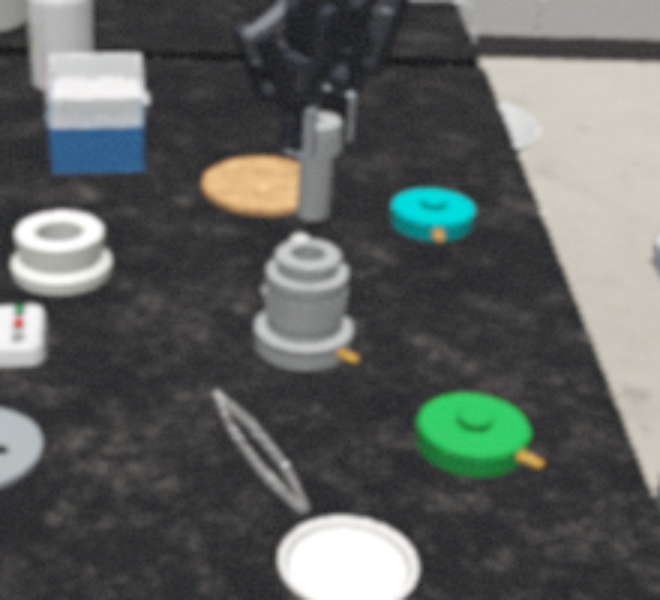

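View pics/w2.png

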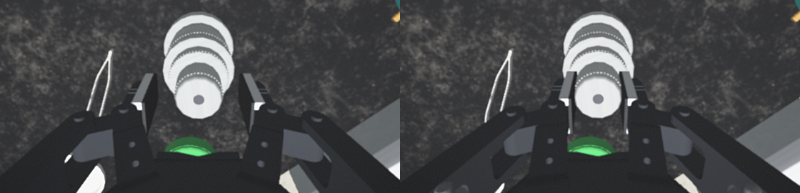

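The plunger hangs upright in the fingers (about (318,165) in the side crop), and the collar stayed put. In the wrist pair, the head sits centred between the pads. Placing it in the stand.

```bash
python3 - <<'E'
from h import *
from plant import bot
P=[.6328,-.055]; 
bot.goto([*P,.16],quat(AZ)); bot.line_to([*P,.075],rate=.1); bot.line_to([*P,.0592],rate=.04)
print(bot.read_force(),bot.read_ee_pos(),bot.read_width())
bot.command_gripper(.055); bot.sleep(.1); bot.line_to([*P,.15],rate=.15)
t=bot.capture("top"); w=bot.capture("wrist"); np.savez("w3.npz",**w)
for c in (w,t): print("head",rim(c,P,.07,.09,.03),"stand",rim(c,P,.037,.046,.045))
print(bot.read_time_s())
D=[.4452,.0416]
bot.command_gripper(.065,40); bot.goto([*D,.13],quat(AZ)); bot.line_to([*D,.068],rate=.1)
bot.command_gripper(0,40); print("w",bot.read_width(),bot.read_gripper_force(),bot.read_ee_pos(),bot.read_force())
bot.line_to([*D,.16],rate=.1); print("w",bot.read_width(),bot.read_force(),bot.read_time_s())
c=bot.capture("side"); cv2.imwrite("pics/s3.png",cv2.resize(c["img"][110:330,220:440],(660,600))[:,:,::-1])
w=bot.capture("wrist"); print("sleeve",rim(w,D,.065,.075,.04))
E
```

```text
[-1.64640877  0.68786095 -1.95747743] [ 0.63257332 -0.05504455  0.05888751] 0.028425782874672886
head [ 6.327e-01 -5.490e-02  1.570e-02  7.990e-02  1.443e+03] stand [ 6.328e-01 -5.510e-02  3.300e-02  4.200e-02  2.733e+03]
head [ 6.315e-01 -5.500e-02  1.590e-02  7.950e-02  1.510e+02] stand [ 6.321e-01 -5.470e-02  3.330e-02  4.170e-02  3.370e+02]
10.8667
w 0.04208365977734333 39.82280731201172 [0.44569548 0.04175135 0.06897808] [-1.82194885 -0.40146642  5.26559879]
w 0.04210503805867251 [-0.29166733 -0.46323967 -2.05491001] 14.1583
sleeve [4.454e-01 4.170e-02 2.750e-02 7.000e-02 1.966e+03]
```

View pics/s3.png

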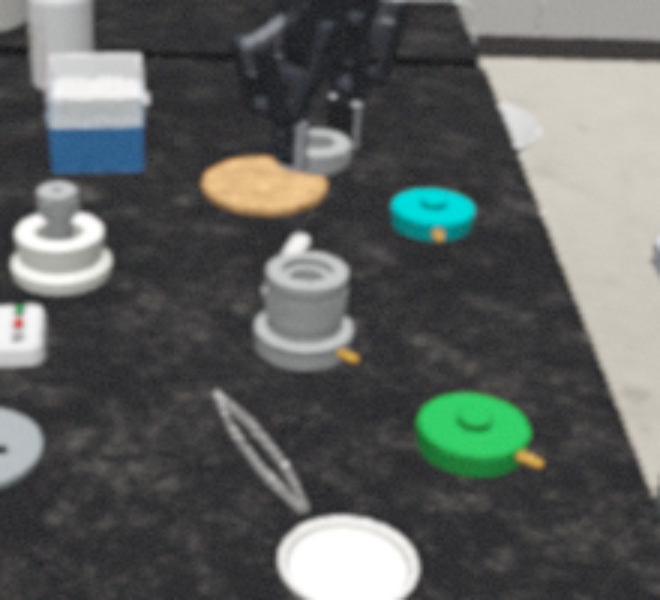

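The side crop shows the plunger standing in the stand at (57,205) and the collar held level at (325,150). The sleeve stays on the base. Collar to the dish.

```bash
python3 - <<'E'
from h import *
from plant import bot
P=[.4215,.2765]
bot.goto([*P,.12],quat(AZ)); w=bot.capture("wrist"); 
bot.line_to([*P,.03],rate=.1); bot.line_to([*P,.0082],rate=.03)
print(bot.read_force(),bot.read_ee_pos(),bot.read_width())
bot.command_gripper(.058); bot.sleep(.1); bot.line_to([*P,.15],rate=.15)
w=bot.capture("wrist");t=bot.capture("top"); np.savez("w4.npz",**w);np.savez("t4.npz",**t)
for c in (w,t): print("collar top",rim(c,P,.018,.03,.03),"dish",rim(c,P,.006,.012,.0405))
print(bot.read_time_s())
im=np.hstack([cv2.resize(w["img"],(400,300)),cv2.resize(t["img"][200:275,150:250],(400,300))])
cv2.imwrite("pics/w4.png",im[:,:,::-1])
E
```

```text
[-0.95095503 -1.02213433 -0.52991221] [0.421281   0.27622081 0.00807255] 0.041945646438373695
collar top [4.213e-01 2.767e-01 2.220e-02 2.300e-02 1.305e+03] dish [4.215e-01 2.768e-01 3.740e-02 8.700e-03 1.153e+03]
collar top [4.228e-01 2.725e-01 2.070e-02 2.240e-02 9.000e+01] dish [4.214e-01 2.765e-01 3.740e-02 7.900e-03 1.130e+02]
18.775
```

View pics/w4.png

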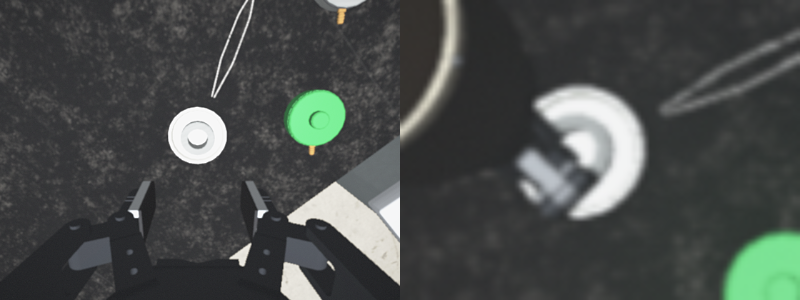

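The collar is centred in the dish: (197,135) in the left half, top at 23 mm, offset about 0.2 mm. Next I'll look at the rod, then move the sleeve.

```bash
python3 - <<'E'
from h import *
from plant import bot
q=quat(AZ)
bot.goto([.648,.184,.2],q); w=bot.capture("wrist")
rod=rim(w,(.648,.184),.03,.055,.025); foot=rim(w,(.648,.184),.005,.010,.046); print("rod",rod,"foot",foot)
P=foot[:2] if np.hypot(*(foot[:2]-[.648,.184]))<.004 else np.array([.648,.184])
D=[.4453,.0416]
bot.command_gripper(.076,70); bot.goto([*D,.13],q); bot.line_to([*D,.025],rate=.1)
bot.command_gripper(0,70); print("w",bot.read_width(),bot.read_gripper_force(),bot.read_ee_pos(),bot.read_force())
bot.line_to([*D,.14],rate=.1); print("w",bot.read_width(),bot.read_force(),bot.read_time_s(),P)
c=bot.capture("side"); w=bot.capture("wrist"); print("base",rim(w,D,.017,.023,.045),rim(w,D,.025,.032,.03))
cv2.imwrite("pics/s5.png",np.hstack([cv2.resize(c["img"][110:330,180:440],(400,338)),cv2.resize(w["img"],(400,338))])[:,:,::-1])
E
```

```text
rod [6.488e-01 1.849e-01 4.300e-03 4.590e-02 9.500e+01] foot [6.491e-01 1.852e-01 4.260e-02 8.100e-03 4.462e+03]
w 0.05433989863898935 73.33090795087628 [0.44549023 0.04157439 0.02587936] [-2.70829883 -0.36170013  8.27730411]
w 0.05382431115649343 [-0.27816928  0.14375574 -5.84406978] 23.9833 [0.6491 0.1852]
base [4.456e-01 4.120e-02 3.400e-02 2.010e-02 3.200e+03] [4.454e-01 4.160e-02 1.100e-02 2.800e-02 5.030e+02]
```

View pics/s5.png

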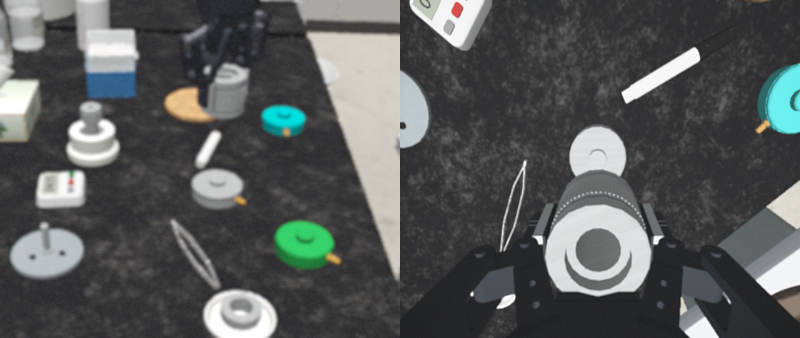

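The side view shows the sleeve held upright at (225,92), and the base stayed at (217,188). Sleeve to the post at (0.649, 0.185).

```bash
python3 - <<'E'
from h import *
from plant import bot
q=quat(AZ); P=[.649,.185]; D=[.4454,.0415]
bot.goto([*P,.14],q); bot.line_to([*P,.06],rate=.1); bot.line_to([*P,.0157],rate=.05)
print(bot.read_force(),bot.read_ee_pos(),bot.read_width())
bot.command_gripper(.072); bot.sleep(.1); bot.line_to([*P,.15],rate=.15)
w=bot.capture("wrist"); print("sleeve",rim(w,P,.055,.065,.04),"rod",rim(w,P,.035,.055,.011),bot.read_time_s())
bot.goto([*D,.17],q); w2=bot.capture("wrist"); s=bot.capture("side")
print("base",rim(w2,D,.017,.023,.045),"cork?")
cv2.imwrite("pics/w6.png",np.hstack([cv2.resize(x["img"],(400,300)) for x in (w,s)])[:,:,::-1])
E
```

```text
[-1.98557498 -0.62785077 -0.45419885] [0.64900081 0.18493088 0.01601102] 0.05405230154458714
sleeve [6.491e-01 1.854e-01 2.770e-02 6.000e-02 2.399e+03] rod [6.488e-01 1.851e-01 4.600e-03 4.580e-02 1.250e+02] 28.5583
base [4.456e-01 4.180e-02 3.420e-02 2.010e-02 3.400e+03] cork?
```

View pics/w6.png

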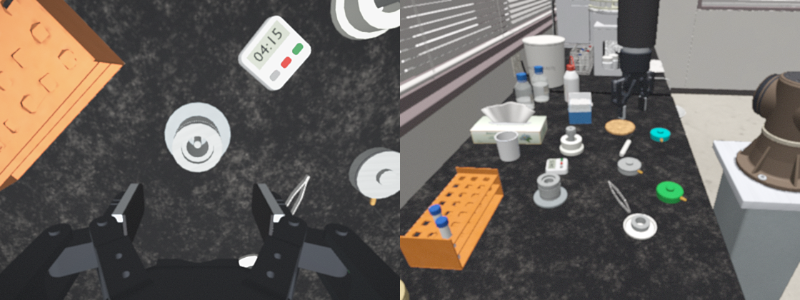

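The sleeve sits over the rod (197,147), its top at 60 mm and centred within 0.5 mm. The side view shows all parts seated and the grey base alone at (629,166) with its barb. I'll look at the cork pad, then grasp the base low with a force check.

```bash
python3 - <<'E'
from h import *
from plant import bot
q=quat(AZ); D=[.4456,.0416]
bot.goto([.479,-.224,.2],q); w=bot.capture("wrist"); C=rim(w,(.479,-.224),.007,.013,.058); print("cork",C)
bot.goto([*D,.12],q); bot.command_gripper(.082,80); bot.line_to([*D,.03],rate=.1)
f0=bot.read_force()
for z in (.015,.008,.003,-.003):
    bot.line_to([*D,z],rate=.04); f=bot.read_force()-f0
    if f[2]>6: print("touch",z,f); break
bot.command_gripper(0,80); print("w",bot.read_width(),bot.read_gripper_force(),bot.read_ee_pos(),bot.read_force()-f0)
w=bot.capture("wrist"); bot.line_to([*D,.05],rate=.06); print("w",bot.read_width(),bot.read_force()-f0,bot.read_time_s())
s=bot.capture("side")
cv2.imwrite("pics/s7.png",np.hstack([cv2.resize(w["img"],(400,340)),cv2.resize(s["img"][140:310,240:440],(400,340))])[:,:,::-1])
E
```

```text
cork [ 4.785e-01 -2.230e-01  5.500e-02  1.010e-02  8.015e+03]
w 0.06501050684637373 84.09778503701091 [ 0.44545287  0.04143335 -0.00207944] [-5.90997179 -1.14707229 15.75216668]
w 0.06510429705858974 [-1.87726248 -0.89972619 -4.0965532 ] 35.9667
```

View pics/s7.png

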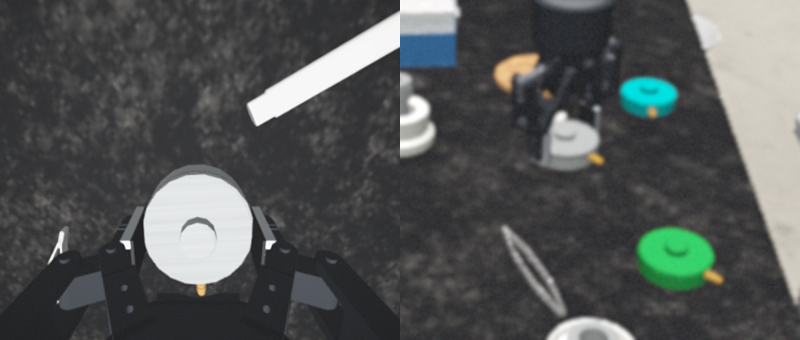

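The base is held level with the barb clear of the pads: (202,290) in the wrist view. Placing it on the cork pad at (0.4785, -0.223).

```bash
python3 - <<'E'
from h import *
from plant import bot
q=quat(AZ); P=[.4785,-.223]
bot.line_to([.4456,.0416,.14],rate=.15)
bot.goto([*P,.12],q); bot.line_to([*P,.03],rate=.1); bot.line_to([*P,.0078],rate=.03)
print(bot.read_force(),bot.read_ee_pos(),bot.read_width())
bot.command_gripper(.083); bot.sleep(.1); bot.line_to([*P,.17],rate=.12)
w=bot.capture("wrist"); print("base",rim(w,P,.027,.033,.045),"spigot",rim(w,P,.035,.042,.03),"cork",rim(w,P,.007,.013,.058))
bot.goto([.56,.07,.28],q); bot.sleep(.3)
w=bot.capture("wrist");s=bot.capture("side");t=bot.capture("top")
print("plunger",rim(w,(.6328,-.055),.07,.09,.03),"sleeve",rim(w,(.649,.185),.055,.065,.04),"collar",rim(t,(.4215,.2767),.018,.03,.03),"base",rim(t,P,.027,.033,.045),bot.read_time_s())
cv2.imwrite("pics/end.png",np.hstack([cv2.resize(s["img"],(400,300)),cv2.resize(t["img"],(400,300))])[:,:,::-1])
E
```

```text
[-3.54583261  0.8097121   5.96986695] [ 0.47808403 -0.22297579  0.00804006] 0.06502928265876191
base [ 4.785e-01 -2.225e-01  3.410e-02  3.010e-02  3.645e+03] spigot [ 4.781e-01 -2.227e-01  1.120e-02  3.800e-02  4.410e+02] cork [ 4.785e-01 -2.230e-01  5.500e-02  1.010e-02  5.230e+03]
plunger [ 6.324e-01 -5.480e-02  1.550e-02  8.010e-02  8.800e+02] sleeve [6.489e-01 1.852e-01 2.790e-02 5.980e-02 1.078e+03] collar [ 0.4237  0.2704  0.0204  0.0218 17.    ] base [ 4.775e-01 -2.222e-01  3.450e-02  3.000e-02  4.950e+02] 43.4
```

View pics/end.png

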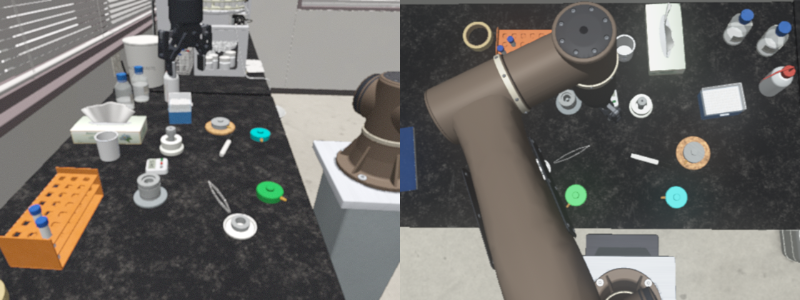

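The side view shows every part seated: plunger (172,138), collar (241,226), sleeve (150,187) and base on the cork (220,125). The collar is mostly hidden by the arm in the top view, so that last top fit isn't valid. It was confirmed earlier and looks unchanged from the side. The gripper is clear, so I'm handing in.

```bash
python3 -c "
from plant import bot
print(bot.hand_in())"
```

```text
the job is handed in; nothing more can be done
None
```

The die is stripped and handed in at about 43 s: the plunger is in the stand, the collar in the dish, the sleeve on the post and the base on the cork pad, each measured within about 1 mm of centre; the hand-in call returned no verdict.

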